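Show the tap cartridge to the colleague on the video call

TASK

We are repairing the kitchen tap with a plumber on a video call: first take the tablet out of its wooden dock and lean it back at about 25 degrees against the front of the storage tin (the long side that faces the robot), long edge down, centred and square to the tin, screen towards the robot, and let go of it. Then pull the cartridge up out of the tap and show its underside to the screen: hold it with its middle about 20 cm above the worktop and 12 cm (measured level) in front of the middle of the screen, stem up, tipped about 35 degrees from upright so that its underside faces the screen. Finish while still holding it there in the air, and leave the loose handle, nut, wrench and mug where they are.

Things in the scene. Friction and masses are not known exactly. Their poses are not given: they have to be found in the camera images.
- tablet: Tablet computer, a flat slab 205 wide, 135 high and 9 thick (mm), about 0.35 kg: aluminium with a dark screen on one face. At the start it stands upright, long edge down, in the slot of the dock, its lower edge 10 mm above the worktop and its screen towards the dock's front (the robot's side). Origin: centre of the lower long narrow face; z up along the slab, y along the width, x through the thickness: the screen looks to -x, the back to +x.
- tablet_screen (a point): Middle of the tablet's screen, on its surface (67.5 mm above the tablet's lower edge); axes as the tablet's.
- dock: Fixed wooden dock, 70 x 160 x 45 high (mm, x y z) with a 12 mm wide, 35 mm deep slot along y through its middle that the tablet stands in (slot floor 10 mm above the worktop); the tablet sticks out 22 mm at each end and 100 mm above. Origin: centre of the underside, z up, front to -x. Stands to the left or right of the robot; tablet dock and tap may be exchanged.
- tin: Fixed low storage tin, white with a flush wooden lid: a plain box 100 (x) x 180 (y) x 70 high (mm), ahead of the robot. Origin: centre of the underside, z up; its front, a long side, is the face at x = -50 mm and looks to -x, roughly to the robot. The tablet is to lean on this front's upper edge (rounded by about 3 mm).
- tap: Fixed steel mixer tap standing on a square 110 mm steel plate; its upright body is 57 mm across and 110 mm high, open at the top: a bore 39 mm across and 25 mm deep (floor 85 mm above the worktop) with the cartridge standing loosely in it. The spout (22 mm thick, its top at 104 mm) runs to +x and ends 130 mm from the axis. Origin: on the body's axis at worktop level, z up.
- cartridge: Tap cartridge, 70 g or so: a white round plastic body 35 mm across and 35 mm high, and on it a square brass stem 16 x 16 mm and 40 mm high, 75 mm in all. At the start it stands upright in the tap's bore, 25 mm deep, with its stem up; the stem's top is 160 mm above the worktop. Origin: centre of its round underside (which has three small dark seals); z along the axis towards the stem, x and y square to the stem's flats.
- cartridge_mid (a point): Middle of the cartridge: on its axis, 37.5 mm from its underside; axes as the cartridge's.
- handle: Loose steel tap handle lying on the worktop (bystander): a dome 48 mm across and 32 mm high with a flat 18 mm wide bar reaching 97 mm from its axis along +y. Origin: centre of the dome's underside.
- nut: Loose brass ring nut (bystander), 48 mm across outside, 36 mm inside, 12 mm high, lying flat. Origin: centre of its underside.
- wrench: Loose steel wrench lying flat on the worktop (bystander), about 180 mm long along its x. Origin: its underside, near its middle.
- mug: Loose white mug (bystander), 76 mm across, 90 mm high, handle at its +y. Origin: centre of its underside.
Things that resemble listed ones, but are neither listed nor needed, are in the scene too. What is shaped like the tin but yellow is not meant.

How it is judged:
On the way, in this order (a step that is already met when the one before it is completed fails the run):
1. the tablet leans against the tin's front, screen to the robot, let go and at rest (angle between tablet's own z axis and vertical between 0.2 and 0.62 rad and height (world z) of tablet below 0.02 m and contact force between tablet and tin above 0.1 N and contact force between tablet and the fingers below 0.05 N and x of tin in the frame of tablet above 0.03 m and angle between the y axis of tablet and the y axis of tin, either way round below 0.25 rad and linear speed of tablet below 0.03 m/s and y of tablet in the frame of tin between -0.04 and 0.04 m), for 0.3 s.
2. the cartridge is gripped and lifted clear of the tap (height (world z) of cartridge above 0.13 m and contact force between the fingers and cartridge above 0.5 N and contact force between cartridge and tap below 0.05 N), for 0.2 s.
At the end, for the whole second after the job is handed in: Tablet on the worktop leaning back 11-35 deg on the tin's front, let go, screen outward, within 40 mm of centred; cartridge held still by the fingers alone, middle 165-235 mm up, 80-160 mm level in front of the screen's middle, within 35 mm sideways, tipped 22-49 deg, underside to the screen (all of step 1 and height (world z) of cartridge_mid between 0.165 and 0.235 m and horizontal distance between cartridge_mid and tablet_screen between 0.08 and 0.16 m and y of cartridge_mid in the frame of tablet between -0.035 and 0.035 m and x of cartridge_mid in the frame of tablet below -0.05 m and angle between cartridge's own z axis and vertical between 0.38 and 0.85 rad and angle between the z axis of cartridge and the x axis of tablet, either way round below 0.9 rad and contact force between the fingers and cartridge above 1 N and linear speed of cartridge below 0.03 m/s and contact force between cartridge and tap below 0.05 N and contact force between cartridge and tablet below 0.05 N and contact force between cartridge and tin below 0.05 N and contact force between cartridge and dock below 0.05 N); the arm keeps its last pose, push and grip.
It fails at once if a bystander is moved by more than 25 mm (distance of any of handle, nut, wrench, mug from where it was at the start of the episode above 0.025 m).
It fails at once if the tablet falls over (angle between tablet's own z axis and vertical above 1.1 rad).
It also fails if it takes over 59 s, if anything falls off the work surface, if the arm or the gripper's body presses on something with over 40 N, if the wrist force passes 120 N, or if a joint passes its speed limit or range.

ROBOT

A 7-joint arm with a two-finger parallel gripper is mounted at the origin on the work surface. World frame = base frame: x ahead of the robot, y to its left, z up, the work surface at z = 0. Lengths are in m, angles in rad, forces in N, time in s.
With the tool pointing down it reaches from about 0.425 to 0.875 m from the base axis. Payload 8.4 kg.
Tool frame: the origin (TCP) lies midway between the tips of the shut fingers; the grasp point (between the pads) lies 19 mm behind it; z points along the fingers, y is the line along which they close (so a half turn about z gives the same grasp; the last joint's range is limited). The gripper opens to 85 mm and grips with 20 to 120 N. Pads are 22 mm wide; open, the fingers measure 114 mm over their backs; the gripper's body (76 mm by 85 mm) begins 54 mm behind the grasp point. The pads swing forward as they close: fully open they stand 13 mm farther back than shut.
Start: joints at [-1.245, 0.333, 0.04, 1.465, -0.013, 1.343, -0.059], TCP at [0.268, 0.592, 0.231] pointing down, gripper open.
Joint ranges: [-2.58, 2.58], [-0.38, 2.09], [-1.3, 1.39], [0.25, 2.4], [-1.5, 4.64], [0.08, 2.09], [-2.65, 2.65]. Speed limits (rad/s): [2.22, 2.22, 2.79, 2.79, 3.14, 3.14, 3.14].

INTERFACE

Orientations are given as a rotation vector (axis times angle).
In Python, from bench import sensors, vision, arm, spotter gives the robot as it stands. The module is installed in compiled form; this text tells all that it offers.
- The arm moves only by the tool apply_moves, never from a script. Its arguments are lists of equal length, an entry for each row: "linear": the shift along the tool's x, y, z in mm, a list of three; "spin": the turn about the tool's z in rad. In form: {"linear": [[tx, ty, tz], ...], "spin": [spin, ...]}. A call has exactly 10 rows; each row is the pose to reach, as a shift and turn from the pose commanded when the call began, along the tool's axes at that moment; what a row does not reach only later rows make up. A row lasts 1/12 s, in which the tool goes at most 41.7 mm and 7.16 degrees, less where a joint would pass 70% of its speed; a pose out of reach is approached as far as the arm can. A call with a gripper value outside its range is refused whole. "claw" is the opening, from -1 (shut) to 1 (fully open), set as the call begins (left out, the last holds). The fingers move at their own pace and stop on an object; the grip force is fixed at half the most. Time passes only in rows, so rows that repeat a pose let the fingers close, or fill a call up. It gives the time, the measured TCP pose, the force, the opening and the grip force at its end, in the units of the state.
- sensors.sense(): the state, without advancing time (a new reading comes with each control period).
- vision.snapshot(name): name is "side" or "top"; returns a dict with "pixels" (420x560x3 uint8, blue, green, red), "range_z" (420x560 float32, m along the optical axis (not along the pixel's ray), 0 where there is no reading), "fx", "fy", "cx", "cy" (pixels), "pose" (4x4, takes a point from camera to world coordinates). Camera axes: x right, y down, z forward; pixel columns grow to the right and rows downward; lengths in m; the calibration is good to about 2 mm. A picture is of the moment at which its call begins.
- arm.hand_in(): hands the job in; it is judged then, once.
Trained networks look in a picture, given as the dict that the camera call returned (one of the last four; its "shot" number tells which), for a name from the list of things; names that differ only in an ending like _2 or _b are one class to them, and where a whole thing is asked for, a point or a joint stands for the part that bears it (a point fixed in the world has none). Each returns a list of dicts, best first, with "score" (0 to 1); they miss things now and then, are a little off and sometimes report something else, mostly with a low value. They report only what shows in the picture. A call takes as long as a camera call. They do not tell look-alikes from the thing itself.
- spotter.search_frame(picture, label): "box" ([left, top, width, height] in pixels, round what is visible of it).
The state is a dict: "time_s": time; "qpos": joint angles; "joint_velocities": joint speeds; "joint_efforts": joint torques, N m; "position": TCP position; "orientation": TCP orientation; "ft_force": force on the tool from outside, world axes, zero at the start; "wrist_torque": the same for the moment, N m; "grip_width": finger opening in m; "gripper_force": force on a finger pad.
Only numpy, scipy, OpenCV 4.12 (cv2) and the standard library are available. Lean on these libraries where they do the work, as an engineer would, in place of code of your own. Each camera call takes 0.05 s, during which the arm holds its last target. There are 200 camera calls.

## Working session

There is one attempt and no reset: what is moved stays moved. The work goes in short steps, Python scripts to look and compute and a tool call to move; the robot and the scene stay as the last step left them, time stands still between calls to the robot, and variables do not carry over. Pictures are saved under pics/ and viewed, at most 10 in all, crops included, and the job is handed in when it is done.

Besides the shell and the picture viewer there is one more tool, called after "Emit:" as a command line: name --pt "numbers of a row" for each row, then --argument value for the rest. apply_moves: Moves the arm, as the interface text tells. Its arguments: {"type":"object","properties":{"linear":{"type":"array"},"spin":{"type":"array"},"claw":{"type":"number"}},"required":["linear","spin"]}

```bash
mkdir -p pics; cat > h.py <<'E'
import numpy as np, cv2
from bench import sensors, vision, arm, spotter
from scipy.spatial.transform import Rotation as R
def cloud(p):
    z=p["range_z"]; v,u=np.mgrid[:420,:560]
    c=np.stack([(u-p["cx"])/p["fx"]*z,(v-p["cy"])/p["fy"]*z,z],-1)
    w=c@p["pose"][:3,:3].T+p["pose"][:3,3]; w[z==0]=np.nan
    return w
def tool():
    s=sensors.sense(); return np.array(s["position"]),R.from_rotvec(s["orientation"])
E
python3 - <<'E'
from h import *
print(sensors.sense())
np.set_printoptions(precision=3,suppress=True)
im=[]
for n in("side","top"):
    p=vision.snapshot(n); w=cloud(p); np.savez("pics/%s.npz"%n,w=w,px=p["pixels"]); cv2.imwrite(f"pics/{n}0.png",p["pixels"])
    print(n,p["pose"],p["fx"])
    for l in("tablet","dock","tin","tap","cartridge","handle","nut","wrench","mug"):
        for r in spotter.search_frame(p,l)[:3]:
            x,y,a,b=[int(t) for t in r["box"]]
            c=w[y:y+b,x:x+a].reshape(-1,3)
            print(l,round(r["score"],2),r["box"],np.nanmedian(c,0),w[min(419,y+b//2),min(559,x+a//2)])
E
```

```text
{'time_s': 0.0, 'qpos': array([-1.24519906,  0.3339298 ,  0.03992167,  1.46629042, -0.01339673,
        1.34327635, -0.05853306]), 'joint_velocities': array([-8.09956465e-04, -4.20300330e-04, -1.89871928e-03,  5.95029089e-05,
        1.01555914e-03, -4.49828298e-04, -7.98417915e-04]), 'joint_efforts': array([ 3.06429979e-05, -6.58533096e+01,  1.36514470e+00, -4.05575860e+01,
        1.66294043e-02,  1.22742722e-02,  2.28104682e-07]), 'position': array([0.26775481, 0.59178914, 0.23040033]), 'orientation': array([-6.62364274e-01, -3.07075107e+00,  2.54961228e-03]), 'ft_force': array([-0.2011171 , -0.49878629,  0.70204615]), 'wrist_torque': array([ 0.01813721,  0.03747744, -0.01262496]), 'gripper_force': 0.0, 'grip_width': 0.0852776390684228}
side [[ 0.936 -0.27   0.225  0.26 ]
 [-0.351 -0.717  0.603 -0.905]
 [-0.002 -0.643 -0.766  1.138]
 [ 0.     0.     0.     1.   ]] 498.7845255764033
tablet 0.96 [241.0, 252.6, 26.3, 101.2] [ 0.414 -0.32   0.042] [ 0.411 -0.359  0.139]
dock 0.97 [232.0, 280.6, 45.1, 68.4] [ 0.41  -0.335  0.041] [ 0.411 -0.352  0.07 ]
tin 0.79 [293.7, 151.3, 56.9, 66.
[... 942 characters left out ...]
7, 76.4, 47.5] [0.744 0.016 0.069] [0.743 0.013 0.071]
tin 0.95 [410.3, 171.7, 79.5, 42.4] [ 0.606 -0.504  0.069] [ 0.604 -0.503  0.07 ]
tap 0.72 [106.7, 221.5, 43.7, 70.7] [0.446 0.326 0.006] [0.443 0.337 0.005]
cartridge 0.67 [101.8, 265.5, 21.3, 15.4] [0.413 0.332 0.119] [0.414 0.33  0.143]
cartridge 0.45 [380.6, 127.5, 13.6, 66.3] [ 0.698 -0.359  0.003] [ 0.696 -0.359  0.008]
handle 0.56 [208.9, 240.3, 44.1, 21.4] [0.458 0.062 0.003] [ 0.457  0.062 -0.001]
wrench 0.87 [380.5, 130.8, 13.9, 63.0] [ 0.694 -0.359  0.003] [ 0.694 -0.359  0.005]
mug 0.67 [82.4, 145.8, 48.0, 30.5] [0.699 0.387 0.019] [0.702 0.395 0.004]
mug 0.16 [210.1, 116.7, 71.2, 45.8] [0.746 0.016 0.069] [0.745 0.015 0.075]
```

View pics/top0.png

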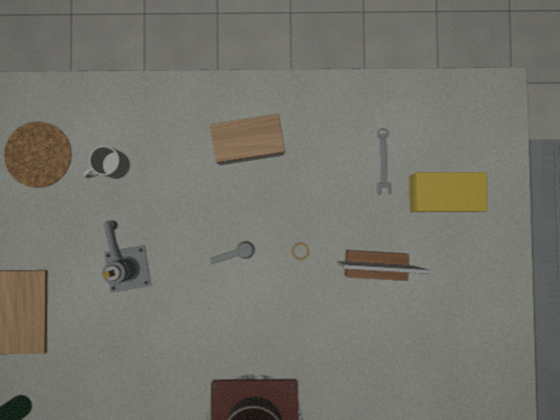

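View pics/side0.png

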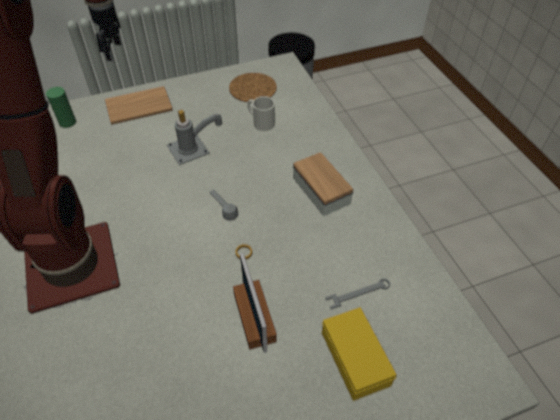

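```bash
python3 - <<'E'
import numpy as np,cv2
t=np.load("pics/top.npz")["w"]; s=np.load("pics/side.npz")["w"]
def rect(w,lo,hi,zl,n):
    q=w.reshape(-1,3); m=(q[:,0]>lo[0])&(q[:,0]<hi[0])&(q[:,1]>lo[1])&(q[:,1]<hi[1])&(q[:,2]>zl[0])&(q[:,2]<zl[1])
    q=q[m]; c,sz,a=cv2.minAreaRect((q[:,:2]*1000).astype(np.float32)); print(n,len(q),np.round(c,1),np.round(sz,1),round(a,1),np.round(np.median(q[:,2]),4))
    d=q[:,:2]-q[:,:2].mean(0); e=np.linalg.svd(d,full_matrices=False)[2][0]; print('   dir',np.degrees(np.arctan2(e[1],e[0])), q[:,:2].mean(0))
for n,w in(("top",t),("side",s)):
    rect(w,(.62,-.15),(.87,.15),(.06,.08),n+" tin")
    rect(w,(.34,-.46),(.5,-.2),(.137,.155),n+" tablettop")
    rect(w,(.34,-.46),(.5,-.2),(.035,.052),n+" dock")
    rect(w,(.36,.27),(.46,.39),(.15,.17),n+" stem")
    rect(w,(.36,.27),(.46,.39),(.112,.13),n+" body")
    rect(w,(.3,.15),(.56,.45),(.085,.107),n+" spout")
E
```

```text
top tin 2736 [747.9  10.2] [101.1 180.3] 8.5 0.0698
   dir 98.50843009722824 [0.74694968 0.00985661]
top tablettop 355 [ 417.1 -324.7] [204.4   9.8] 86.2 0.144
   dir -93.83018189949024 [ 0.41739159 -0.32448758]
top dock 1272 [ 417.4 -324.6] [200.6  70.2] 86.3 0.0446
   dir -93.95182003297055 [ 0.41894678 -0.32468552]
top stem 57 [410.5 334.5] [15.7 16.7] 16.0 0.1594
   dir 96.05549718344204 [0.41054893 0.33426418]
top body 135 [413.8 332.3] [46.8 46.3] 45.4 0.1195
   dir -158.4968440410087 [0.4127623  0.33086211]
top spout 392 [460.3 346.2] [156.6  49.2] 16.8 0.0966
   dir -164.25125726136625 [0.47821753 0.34091172]
side tin 1553 [748.3   8. ] [102.2 182.7] 8.1 0.0681
   dir -81.48829706012378 [0.74697543 0.00260493]
side tablettop 341 [ 417.2 -326. ] [204.6  10.1] 85.9 0.1429
   dir -93.9019541846011 [ 0.41665168 -0.33161027]
side dock 1244 [ 417.7 -329.4] [200.5  70.7] 86.1 0.0433
   dir -93.1171751339968 [ 0.41415831 -0.33331223]
side stem 30 [412.4 334.5] [15.3 21. ] 5.7 0.1558
   dir -80.65856554175231 [0.4124105  0.33261179]
side body 69 [410.6 328.9] [33.3 34.5] 75.5 0.1187
   dir 165.15673918559943 [0.41165992 0.32798468]
side spout 244 [462.5 335.1] [156.9  54.4] 3.7 0.095
   dir -164.8203403150662 [0.45670933 0.33054424]
```

The white tin sits at top-image pixel (247,138), the dock with the tablet at (380,265), the tap and cartridge at (118,270), and the yellow decoy at (449,192). The measured sizes match the given ones.

```bash
cat >> h.py <<'E'
def go(x,y,z,yaw):
    "yaw: desired world angle (deg) of tool y"
    p,r=tool(); M=r.as_matrix(); d=M.T@(np.array([x,y,z])-p)*1000
    cur=np.degrees(np.arctan2(M[1,1],M[0,1])); s=(cur-yaw+180)%360-180
    print("from",p.round(4),round(cur,1),"linear",d.round(0),"spin",round(np.radians(s),3))
E
python3 -c "
from h import *
go(.5,.2,.26,30)"
```

```text
from [0.2679 0.5922 0.2313] 65.7 linear [-373. -262.  -29.] spin 0.622
```

Emit:
apply_moves --pt "-40 -27 -29" --pt "-80 -55 -29" --pt "-120 -83 -29" --pt "-160 -111 -29" --pt "-200 -139 -29" --pt "-240 -167 -29" --pt "-275 -192 -29" --pt "-310 -217 -29" --pt "-342 -240 -29" --pt "-373 -262 -29" --spin '[0.06, 0.12, 0.18, 0.25, 0.31, 0.37, 0.44, 0.5, 0.56, 0.62]' --claw 1

```text
time_s: 1.83
position: [0.4775, 0.2371, 0.2607]
orientation: [1.571, 2.72, 0.001]
ft_force: [1.3, 0.0, 0.1]
grip_width: 0.085
gripper_force: 0.0
```

```bash
python3 -c "
from h import *
go(.5,-.17,.26,0);go(.417,-.325,.20,-3.9);print(sensors.sense()['qpos'])"
```

```text
from [0.4775 0.2371 0.2607] 30.0 linear [-364. -184.    0.] spin 0.523
from [0.4775 0.2371 0.2607] 30.0 linear [-457. -333.   60.] spin 0.591
[-0.87181014  0.0735336   0.34863206  1.72144997 -0.02609692  1.35030424
  0.00472225]
```

Emit:
apply_moves --pt "-41 -20 0" --pt "-82 -40 0" --pt "-120 -60 0" --pt "-160 -80 0" --pt "-200 -100 0" --pt "-240 -120 0" --pt "-280 -140 0" --pt "-320 -160 0" --pt "-345 -172 0" --pt "-345 -172 0" --spin '[0.06, 0.12, 0.18, 0.24, 0.3, 0.36, 0.42, 0.48, 0.5, 0.5]'

```text
time_s: 2.67
position: [0.5003, -0.1531, 0.2611]
orientation: [2.201, 2.238, -0.001]
ft_force: [-0.6, -0.2, 0.2]
grip_width: 0.0854
gripper_force: 0.0
```

```bash
python3 -c "
from h import *
go(.417,-.325,.21,-3.9)"
```

```text
from [ 0.5003 -0.1531  0.2611] 1.0 linear [-170.  -86.   51.] spin 0.085
```

Emit:
apply_moves --pt "-30 -15 8" --pt "-60 -30 16" --pt "-90 -45 25" --pt "-120 -60 35" --pt "-150 -76 45" --pt "-170 -86 51" --pt "-170 -86 51" --pt "-170 -86 51" --pt "-170 -86 51" --pt "-170 -86 51" --spin '[0.02, 0.04, 0.06, 0.08, 0.085, 0.085, 0.085, 0.085, 0.085, 0.085]'

```text
time_s: 3.5
position: [0.4208, -0.3167, 0.2096]
orientation: [2.284, 2.157, 0.001]
ft_force: [0.2, -0.3, -0.3]
grip_width: 0.0851
gripper_force: 0.0
```

```bash
python3 -c "
from h import *
go(.417,-.325,.103,-3.9)"
```

```text
from [ 0.4208 -0.3167  0.2096] -3.3 linear [ -9.  -3. 107.] spin 0.011
```

Emit:
apply_moves --pt "-9 -3 20" --pt "-9 -3 40" --pt "-9 -3 60" --pt "-9 -3 80" --pt "-9 -3 95" --pt "-9 -3 105" --pt "-9 -3 107" --pt "-9 -3 107" --pt "-9 -3 107" --pt "-9 -3 107" --spin '[0.01, 0.01, 0.01, 0.01, 0.01, 0.01, 0.01, 0.01, 0.01, 0.01]'

```text
time_s: 4.33
position: [0.417, -0.3269, 0.1034]
orientation: [2.295, 2.143, 0.001]
ft_force: [0.9, 1.3, 0.2]
grip_width: 0.0855
gripper_force: 0.0
```

Emit:
apply_moves --pt "0 0 0" --pt "0 0 0" --pt "0 0 0" --pt "0 0 0" --pt "0 0 0" --pt "0 0 0" --pt "0 0 0" --pt "0 0 0" --pt "0 0 0" --pt "0 0 0" --spin '[0, 0, 0, 0, 0, 0, 0, 0, 0, 0]' --claw -1

```text
time_s: 5.17
position: [0.4164, -0.3267, 0.1025]
orientation: [2.297, 2.143, 0.0]
ft_force: [0.9, 0.5, 2.3]
grip_width: 0.0085
gripper_force: 59.0
```

Emit:
apply_moves --pt "0 0 -4" --pt "0 0 -10" --pt "0 0 -20" --pt "0 0 -32" --pt "0 0 -46" --pt "0 0 -60" --pt "0 0 -74" --pt "0 0 -86" --pt "0 0 -95" --pt "0 0 -95" --spin '[0, 0, 0, 0, 0, 0, 0, 0, 0, 0]'

```text
time_s: 6.0
position: [0.4171, -0.3273, 0.1996]
orientation: [2.295, 2.142, 0.002]
ft_force: [0.4, -0.1, -3.5]
grip_width: 0.0086
gripper_force: 58.6
```

```bash
python3 - <<'E'
from h import *
ps={n:vision.snapshot(n) for n in("side","top")}
cv2.imwrite("pics/s1.png",cv2.resize(ps["side"]["pixels"][150:400,150:420],None,fx=2,fy=2))
go(.666,-.003,.21,8.5)
p,r=tool(); M=r.as_matrix()
for n in ps:
    q=cloud(ps[n]).reshape(-1,3); q=(q[(~np.isnan(q[:,0]))]-p)@M
    # tool frame: z down; tablet plane y ~0
    m=(abs(q[:,1])<.03)&(abs(q[:,0])<.12)&(q[:,2]>-.01)&(q[:,2]<.105)
    t=q[m]; print(n,m.sum(),"x",np.percentile(t[:,0],[.5,99.5]),"z",np.percentile(t[:,2],[.5,99.5]),"y",np.percentile(t[:,1],[1,50,99]))
    A=np.c_[t[:,0],t[:,2],np.ones(len(t))]; print(np.linalg.lstsq(A,t[:,1],rcond=None)[0])
E
```

```text
from [ 0.4163 -0.3266  0.1974] -3.9 linear [340. 227. -12.] spin -0.217
side 320 x [-0.10292053  0.04145761] z [-0.00959348  0.08862506] y [-0.00459297 -0.00286637  0.00618125]
[-0.03199261  0.01033621 -0.00396338]
top 170 x [-0.00894974  0.10407068] z [-0.00965052  0.09041102] y [-0.00582949  0.00553739  0.01225455]
[-0.02050623  0.00460898  0.00592977]
```

View pics/s1.png

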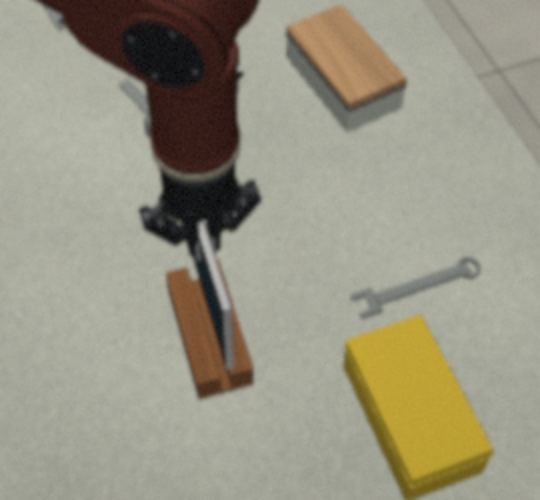

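The tablet (crop around (215,295)) hangs upright and clear of the dock, with its dark screen towards the robot.

Emit:
apply_moves --pt "15 10 -4" --pt "45 30 -8" --pt "78 52 -8" --pt "112 75 -8" --pt "146 98 -8" --pt "180 120 -8" --pt "214 143 -8" --pt "245 164 -8" --pt "268 180 -8" --pt "280 187 -8" --spin '[-0.02, -0.04, -0.07, -0.1, -0.13, -0.16, -0.19, -0.21, -0.217, -0.217]'

```text
time_s: 6.93
position: [0.6238, -0.0545, 0.2034]
orientation: [-2.042, -2.385, 0.001]
ft_force: [0.4, 0.8, -3.4]
grip_width: 0.0085
gripper_force: 58.7
```

```bash
python3 -c "
from h import *
go(.6659,-.003,.15,8.5)"
```

```text
from [ 0.6238 -0.0545  0.2034] 8.8 linear [44. 50. 53.] spin 0.006
```

Emit:
apply_moves --pt "8 8 5" --pt "16 17 13" --pt "25 26 22" --pt "34 35 32" --pt "42 44 42" --pt "44 49 50" --pt "44 50 53" --pt "44 50 53" --pt "44 50 53" --pt "44 50 53" --spin '[0.005, 0.005, 0.005, 0.005, 0.005, 0.005, 0.005, 0.005, 0.005, 0.005]'

```text
time_s: 7.77
position: [0.6651, -0.0105, 0.153]
orientation: [2.058, 2.372, 0.0]
ft_force: [-0.4, -0.1, -3.2]
grip_width: 0.0082
gripper_force: 58.7
```

```bash
python3 - <<'E'
from h import *
go(.6659,-.003,.095,8.5)
p=vision.snapshot("top"); w=cloud(p).reshape(-1,3)
c=np.array([.748,.0095]); a=np.radians(8.5); u=np.array([np.cos(a),np.sin(a)]); v=np.array([-u[1],u[0]])
d=w[:,:2]-c; X=d@u; Y=d@v; z=w[:,2]
m=(X>-.15)&(X<-.055)&(abs(Y)<.13)&(z>.15)&(z<.22)
print(m.sum(),np.percentile(Y[m],[1,99]),np.percentile(X[m],[2,50,98]))
m=(abs(z-.07)<.008)&(abs(X)<.07)&(abs(Y)<.12); print("tin",np.percentile(X[m],[.5,99.5]),np.percentile(Y[m],[.5,99.5]))
E
```

```text
from [ 0.6651 -0.0105  0.153 ] 8.1 linear [ 7.  2. 58.] spin -0.007
175 [-0.10649456 -0.04797157] [-0.0907946  -0.08898628 -0.08142902]
tin [-0.04991763  0.04692187] [-0.089265   -0.05879824]
```

Emit:
apply_moves --pt "7 2 10" --pt "7 2 20" --pt "7 2 30" --pt "7 2 40" --pt "7 2 48" --pt "7 2 53" --pt "7 2 57" --pt "7 2 59" --pt "7 2 60" --pt "7 2 60" --spin '[0, -0.007, -0.007, -0.007, -0.007, -0.007, -0.007, -0.007, -0.007, -0.007]'

```text
time_s: 8.65
position: [0.6663, -0.0023, 0.0927]
orientation: [2.049, 2.381, 0.001]
ft_force: [-0.2, 0.2, -3.0]
grip_width: 0.0079
gripper_force: 58.7
```

Emit:
apply_moves --pt "0 0 0.5" --pt "0 0 1" --pt "0 0 1.5" --pt "0 0 1.5" --pt "0 0 1.5" --pt "0 0 1.5" --pt "0 0 1.5" --pt "0 0 1.5" --pt "0 0 1.5" --pt "0 0 1.5" --spin '[0, 0, 0, 0, 0, 0, 0, 0, 0, 0]'

```text
time_s: 9.48
position: [0.6667, -0.0022, 0.0925]
orientation: [2.048, 2.381, 0.002]
ft_force: [-2.2, 0.1, 9.7]
grip_width: 0.0088
gripper_force: 60.6
```

Emit:
apply_moves --pt "0 0 0" --pt "0 0 0" --pt "0 0 0" --pt "0 0 0" --pt "0 0 0" --pt "0 0 0" --pt "0 0 0" --pt "0 0 0" --pt "0 0 0" --pt "0 0 0" --spin '[0, 0, 0, 0, 0, 0, 0, 0, 0, 0]' --claw 0.0

```text
time_s: 10.32
position: [0.6661, -0.0021, 0.0908]
orientation: [-2.049, -2.382, 0.0]
ft_force: [-0.6, -0.1, 0.0]
grip_width: 0.0427
gripper_force: 0.0
```

```bash
cat >> h.py <<'E'
def tab(p):
    w=cloud(p).reshape(-1,3); c=np.array([.748,.0095]); a=np.radians(8.5); u=np.array([np.cos(a),np.sin(a)]); v=np.array([-u[1],u[0]])
    d=w[:,:2]-c; X=d@u; Y=d@v; z=w[:,2]
    for s in(-1,1):
      for lo in np.arange(0.01,.15,.02):
        m=(X>-.14)&(X<.0)&(Y*s>.03)&(Y*s<.13)&(z>lo)&(z<lo+.02)&~((z<.08)&(X>-.052))
        if m.sum()>5: print(s,round(lo+.01,3),m.sum(),"X",np.percentile(X[m],[5,50,95]).round(4),"Ymax",np.percentile(Y[m]*s,99).round(3))
E
python3 -c "
from h import *
tab(vision.snapshot('side'));tab(vision.snapshot('top'))"
```

```text
-1 0.02 76 X [-0.0871 -0.0854 -0.0797] Ymax 0.102
-1 0.04 73 X [-0.0868 -0.0852 -0.0794] Ymax 0.102
-1 0.06 73 X [-0.0869 -0.0852 -0.0813] Ymax 0.103
-1 0.08 82 X [-0.0868 -0.0849 -0.0801] Ymax 0.103
-1 0.1 86 X [-0.0868 -0.0851 -0.0812] Ymax 0.103
-1 0.12 90 X [-0.0871 -0.0845 -0.0796] Ymax 0.102
-1 0.14 66 X [-0.085  -0.0815 -0.0762] Ymax 0.101
1 0.02 58 X [-0.088  -0.0856 -0.0833] Ymax 0.103
1 0.04 26 X [-0.0872 -0.0862 -0.0841] Ymax 0.102
1 0.1 16 X [-0.0867 -0.0853 -0.083 ] Ymax 0.097
1 0.12 26 X [-0.087  -0.0847 -0.0822] Ymax 0.098
1 0.14 21 X [-0.0866 -0.0819 -0.0771] Ymax 0.101
-1 0.02 27 X [-0.0868 -0.0864 -0.0859] Ymax 0.098
-1 0.04 24 X [-0.0868 -0.0862 -0.0855] Ymax 0.097
-1 0.06 27 X [-0.0866 -0.0863 -0.0857] Ymax 0.099
-1 0.08 27 X [-0.0866 -0.0862 -0.0855] Ymax 0.098
-1 0.1 32 X [-0.0865 -0.0861 -0.0855] Ymax 0.096
-1 0.12 35 X [-0.0866 -0.0859 -0.0841] Ymax 0.099
-1 0.14 96 X [-0.0855 -0.0813 -0.077 ] Ymax 0.098
```

Emit:
apply_moves --pt "0 0 0" --pt "0 0 -3" --pt "0 0 -6" --pt "0 0 -6" --pt "0 1 -6" --pt "0 3 -6" --pt "0 5 -6" --pt "0 7 -6" --pt "0 9 -6" --pt "0 11 -6" --spin '[0, 0, 0, 0, 0, 0, 0, 0, 0, 0]' --claw -0.34

```text
time_s: 11.25
position: [0.6772, -0.0005, 0.0967]
orientation: [2.049, 2.382, -0.0]
ft_force: [-0.2, 0.4, 0.6]
grip_width: 0.0285
gripper_force: 0.0
```

Emit:
apply_moves --pt "0 2 0" --pt "0 4 0" --pt "0 6 0" --pt "0 8 0" --pt "0 10 0" --pt "0 12 0" --pt "0 14 0" --pt "0 16 0" --pt "0 18 0" --pt "0 20 0" --spin '[0, 0, 0, 0, 0, 0, 0, 0, 0, 0]'

```text
time_s: 12.08
position: [0.6969, 0.0025, 0.0968]
orientation: [2.049, 2.382, -0.0]
ft_force: [-0.2, 0.1, -0.2]
grip_width: 0.0282
gripper_force: 0.1
```

Emit:
apply_moves --pt "0 2 0" --pt "0 4 0" --pt "0 6 0" --pt "0 8 0" --pt "0 10 0" --pt "0 12 0" --pt "0 14 0" --pt "0 14 0" --pt "0 14 0" --pt "0 14 0" --spin '[0, 0, 0, 0, 0, 0, 0, 0, 0, 0]'

```text
time_s: 12.92
position: [0.7105, 0.0045, 0.0968]
orientation: [-2.049, -2.381, 0.0]
ft_force: [-0.8, 0.6, -0.2]
grip_width: 0.0283
gripper_force: 0.0
```

```bash
python3 -c "
from h import *
tab(vision.snapshot('side'))"
```

```text
-1 0.02 116 X [-0.0823 -0.0773 -0.0718] Ymax 0.102
-1 0.04 125 X [-0.0747 -0.0698 -0.0638] Ymax 0.102
-1 0.06 124 X [-0.068  -0.0625 -0.0578] Ymax 0.103
-1 0.08 131 X [-0.06   -0.0548 -0.0499] Ymax 0.102
-1 0.1 141 X [-0.0522 -0.0469 -0.0409] Ymax 0.102
-1 0.12 160 X [-0.0434 -0.0382 -0.03  ] Ymax 0.103
1 0.02 98 X [-0.0821 -0.078  -0.0735] Ymax 0.103
1 0.04 99 X [-0.075  -0.0702 -0.0658] Ymax 0.103
1 0.06 105 X [-0.0674 -0.0624 -0.0568] Ymax 0.101
1 0.08 91 X [-0.0585 -0.0546 -0.0509] Ymax 0.1
1 0.1 20 X [-0.0531 -0.0457 -0.0386] Ymax 0.106
1 0.12 53 X [-0.0433 -0.0393 -0.0298] Ymax 0.1
```

Emit:
apply_moves --pt "0 0 -5" --pt "0 0 -12" --pt "0 0 -22" --pt "0 0 -37" --pt "0 0 -55" --pt "0 0 -75" --pt "0 0 -95" --pt "0 0 -115" --pt "0 0 -135" --pt "0 0 -150" --spin '[0, 0, 0, 0, 0, 0, 0, 0, 0, 0]'

```text
time_s: 13.8
position: [0.711, 0.0043, 0.2502]
orientation: [2.048, 2.38, 0.003]
ft_force: [-0.1, -0.3, -0.3]
grip_width: 0.0282
gripper_force: 0.0
```

```bash
python3 -c "
from h import *
tab(vision.snapshot('side'));
go(.56,.17,.25,54);go(.4115,.334,.25,98)"
```

```text
-1 0.02 127 X [-0.0817 -0.0778 -0.0714] Ymax 0.102
-1 0.04 122 X [-0.075  -0.0695 -0.0633] Ymax 0.102
-1 0.06 128 X [-0.0673 -0.0616 -0.0562] Ymax 0.103
-1 0.08 129 X [-0.0594 -0.0546 -0.0487] Ymax 0.102
-1 0.1 134 X [-0.0511 -0.0464 -0.041 ] Ymax 0.103
-1 0.12 155 X [-0.0435 -0.0376 -0.0299] Ymax 0.102
1 0.02 101 X [-0.0829 -0.0784 -0.0726] Ymax 0.102
1 0.04 93 X [-0.0741 -0.0697 -0.0651] Ymax 0.102
1 0.06 106 X [-0.0672 -0.0622 -0.0574] Ymax 0.105
1 0.08 105 X [-0.0592 -0.0541 -0.0498] Ymax 0.102
1 0.1 101 X [-0.0515 -0.0468 -0.0419] Ymax 0.102
1 0.12 133 X [-0.0438 -0.0381 -0.03  ] Ymax 0.102
from [0.7119 0.0042 0.2532] 8.6 linear [ 187. -126.    2.] spin -0.793
from [0.7119 0.0042 0.2532] 8.6 linear [ 371. -248.    1.] spin -1.561
```

Emit:
apply_moves --pt "25 -17 0" --pt "55 -37 0" --pt "88 -59 0" --pt "120 -80 0" --pt "152 -101 0" --pt "184 -123 0" --pt "216 -144 0" --pt "248 -166 0" --pt "280 -187 0" --pt "300 -200 0" --spin '[-0.1, -0.2, -0.3, -0.4, -0.5, -0.6, -0.7, -0.8, -0.9, -0.95]' --claw 0.3

```text
time_s: 14.68
position: [0.4651, 0.2745, 0.2479]
orientation: [-0.719, -3.058, -0.003]
ft_force: [0.8, 1.0, -0.2]
grip_width: 0.0553
gripper_force: 0.0
```

```bash
python3 -c "
from h import *
go(.4115,.334,.22,98);print(sensors.sense()['qpos'])"
```

```text
from [0.4651 0.2745 0.2479] 63.5 linear [75. 29. 28.] spin -0.601
[-0.96094736  0.09507025  0.37390561  1.72690651 -0.03729664  1.32496084
  0.52946108]
```

Emit:
apply_moves --pt "12 5 5" --pt "24 10 10" --pt "36 15 15" --pt "48 20 20" --pt "60 25 25" --pt "70 28 28" --pt "73 28 28" --pt "73 28 28" --pt "73 28 28" --pt "73 28 28" --spin '[-0.1, -0.2, -0.3, -0.4, -0.5, -0.58, -0.6, -0.6, -0.6, -0.6]'

```text
time_s: 15.52
position: [0.4165, 0.3288, 0.2194]
orientation: [-0.197, 3.135, 0.001]
ft_force: [0.3, -0.6, 0.8]
grip_width: 0.0558
gripper_force: 0.0
```

```bash
python3 -c "
from h import *
go(.4115,.334,.125,98)
p=vision.snapshot('side'); q=cloud(p).reshape(-1,3)
m=(q[:,2]>.125)&(q[:,2]<.158)&(abs(q[:,0]-.4115)<.03)&(abs(q[:,1]-.334)<.03); print(m.sum(),np.percentile(q[m],[2,50,98],axis=0).round(4))"
```

```text
from [0.4165 0.3288 0.2194] 97.2 linear [ 4.  6. 94.] spin -0.014
62 [[0.4025 0.3234 0.1255]
 [0.4114 0.3294 0.1438]
 [0.4207 0.3424 0.1576]]
```

Emit:
apply_moves --pt "4 6 10" --pt "4 6 22" --pt "4 6 36" --pt "4 6 50" --pt "4 6 64" --pt "4 6 78" --pt "4 6 88" --pt "4 6 94" --pt "4 6 94" --pt "4 6 94" --spin '[0, 0, 0, 0, 0, 0, 0, 0, 0, 0]'

```text
time_s: 16.4
position: [0.4108, 0.3348, 0.1247]
orientation: [0.203, -3.135, 0.001]
ft_force: [0.1, 0.2, 1.3]
grip_width: 0.0559
gripper_force: 0.0
```

Emit:
apply_moves --pt "0 0 0" --pt "0 0 0" --pt "0 0 0" --pt "0 0 0" --pt "0 0 0" --pt "0 0 0" --pt "0 0 0" --pt "0 0 0" --pt "0 0 0" --pt "0 0 0" --spin '[0, 0, 0, 0, 0, 0, 0, 0, 0, 0]' --claw -1

```text
time_s: 17.23
position: [0.4112, 0.3352, 0.1255]
orientation: [-0.203, 3.134, 0.001]
ft_force: [-0.8, -0.9, 6.0]
grip_width: 0.0154
gripper_force: 58.6
```

Emit:
apply_moves --pt "0 0 -4" --pt "0 0 -10" --pt "0 0 -20" --pt "0 0 -32" --pt "0 0 -44" --pt "0 0 -56" --pt "0 0 -68" --pt "0 0 -76" --pt "0 0 -80" --pt "0 0 -80" --spin '[0, 0, 0, 0, 0, 0, 0, 0, 0, 0]'

```text
time_s: 18.07
position: [0.4113, 0.3351, 0.206]
orientation: [-0.203, 3.134, 0.002]
ft_force: [-0.8, 1.1, -0.5]
grip_width: 0.015
gripper_force: 58.8
```

```bash
python3 -c "
from h import *
p=vision.snapshot('side'); x=tool()[0]; print(x, tool()[1].as_matrix())
q=cloud(p).reshape(-1,3)
m=(q[:,2]>x[2]-.08)&(q[:,2]<x[2]-.005)&(abs(q[:,0]-x[0])<.04)&(abs(q[:,1]-x[1])<.04); print(m.sum(),np.percentile(q[m],[2,50,98],axis=0).round(4))
cv2.imwrite('pics/s2.png',cv2.resize(p['pixels'][40:220,90:330],None,fx=3,fy=3))
go(.53,.05,.25,98);go(.50,-.32,.2,86)"
```

```text
[0.41097875 0.33489847 0.20507397] [[-9.91667076e-01 -1.28826701e-01  3.02133920e-04]
 [-1.28826608e-01  9.91667086e-01  3.09591768e-04]
 [-3.39499950e-04  2.68089075e-04 -9.99999906e-01]]
126 [[0.3949 0.3114 0.1651]
 [0.4087 0.3198 0.1856]
 [0.4281 0.3421 0.1999]]
from [0.411  0.3349 0.2051] 97.4 linear [ -81. -298.  -45.] spin -0.01
from [0.411  0.3349 0.2051] 97.4 linear [  -4. -661.    5.] spin 0.199
```

View pics/s2.png

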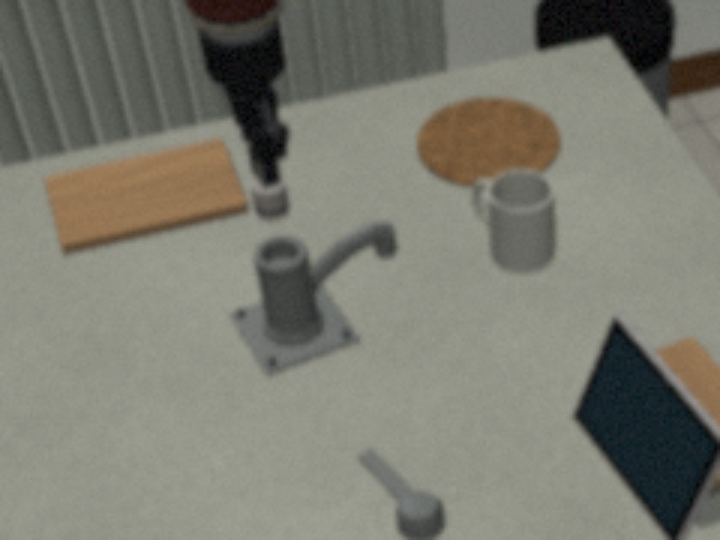

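The cartridge at (270,195) in the crop is clear of the tap at (285,250), and the tablet is leaning with its dark screen visible. I'll tip the cartridge in the grip by pushing its body against the bore rim.

Emit:
apply_moves --pt "0 0 8" --pt "0 0 18" --pt "0 0 28" --pt "0 0 38" --pt "0 0 48" --pt "0 0 56" --pt "0 0 61" --pt "0 0 64" --pt "0 0 64" --pt "0 0 64" --spin '[0, 0, 0, 0, 0, 0, 0, 0, 0, 0]'

```text
time_s: 18.95
position: [0.4107, 0.335, 0.1406]
orientation: [0.203, -3.135, 0.0]
ft_force: [0.2, 1.1, -1.6]
grip_width: 0.0152
gripper_force: 58.9
```

Emit:
apply_moves --pt "2 0 0" --pt "4 0 0" --pt "6 0 0" --pt "8 0 0" --pt "9 0 0" --pt "10 0 0" --pt "11 0 0" --pt "12 0 0" --pt "12 0 0" --pt "12 0 0" --spin '[0, 0, 0, 0, 0, 0, 0, 0, 0, 0]'

```text
time_s: 19.78
position: [0.4024, 0.3348, 0.143]
orientation: [-0.201, 3.128, 0.007]
ft_force: [10.8, 4.8, -0.3]
grip_width: 0.0154
gripper_force: 59.5
```

Emit:
apply_moves --pt "3 0 0" --pt "6 0 0" --pt "9 0 0" --pt "12 0 0" --pt "14 0 0" --pt "16 0 0" --pt "18 0 0" --pt "20 0 0" --pt "22 0 0" --pt "22 0 0" --spin '[0, 0, 0, 0, 0, 0, 0, 0, 0, 0]'

```text
time_s: 20.62
position: [0.3801, 0.3319, 0.1429]
orientation: [-0.201, 3.128, 0.006]
ft_force: [8.6, 5.4, 0.9]
grip_width: 0.0153
gripper_force: 60.5
```

Emit:
apply_moves --pt "0 0 -6" --pt "0 0 -14" --pt "0 0 -24" --pt "0 0 -34" --pt "0 0 -44" --pt "0 0 -54" --pt "0 0 -64" --pt "0 0 -70" --pt "0 0 -70" --pt "0 0 -70" --spin '[0, 0, 0, 0, 0, 0, 0, 0, 0, 0]'

```text
time_s: 21.45
position: [0.3772, 0.3306, 0.211]
orientation: [-0.203, 3.135, 0.0]
ft_force: [1.0, -0.0, -1.2]
grip_width: 0.0152
gripper_force: 60.2
```

```bash
python3 -c "
from h import *
p=vision.snapshot('side'); cv2.imwrite('pics/s3.png',cv2.resize(p['pixels'][70:150,140:250],None,fx=6,fy=6,interpolation=cv2.INTER_CUBIC))
go(.56,-.018,.25,98.5)"
```

```text
from [0.377  0.3303 0.2105] 97.4 linear [-137. -369.  -39.] spin -0.019
```

View pics/s3.png

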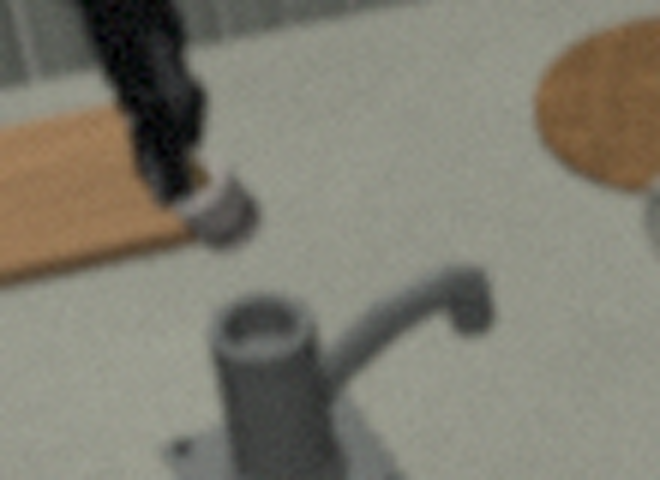

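The white body at (220,215) in the crop is tipped roughly 30–35°, with its underside towards +x. On to the tablet.

Emit:
apply_moves --pt "-8 -20 -10" --pt "-20 -52 -20" --pt "-33 -87 -30" --pt "-46 -122 -30" --pt "-59 -157 -30" --pt "-72 -192 -30" --pt "-85 -227 -30" --pt "-98 -262 -30" --pt "-110 -292 -30" --pt "-115 -310 -30" --spin '[-0.01, -0.02, -0.02, -0.02, -0.02, -0.02, -0.02, -0.02, -0.02, -0.02]'

```text
time_s: 22.33
position: [0.5321, 0.0338, 0.2403]
orientation: [0.228, -3.133, 0.003]
ft_force: [-0.4, -0.5, -1.3]
grip_width: 0.0149
gripper_force: 60.2
```

```bash
python3 -c "
from h import *
go(.5556,-.0193,.2,98.5)"
```

```text
from [0.5321 0.0338 0.2403] 98.3 linear [-16. -56.  40.] spin -0.003
```

Emit:
apply_moves --pt "-3 -9 6" --pt "-6 -18 13" --pt "-9 -28 20" --pt "-12 -38 27" --pt "-14 -47 34" --pt "-16 -52 38" --pt "-16 -52 40" --pt "-16 -52 40" --pt "-16 -52 40" --pt "-16 -52 40" --spin '[0, 0, 0, 0, 0, 0, 0, 0, 0, 0]'

```text
time_s: 23.17
position: [0.5548, -0.0104, 0.2011]
orientation: [-0.236, 3.132, 0.001]
ft_force: [-0.4, 0.6, -1.4]
grip_width: 0.0153
gripper_force: 60.2
```

```bash
python3 - <<'E'
from h import *
go(.5556,-.0193,.2,98.5)
p=vision.snapshot('side'); tab(p)
q=cloud(p).reshape(-1,3); c=np.array([.748,.0095]); a=np.radians(8.5); u=np.array([np.cos(a),np.sin(a)]); v=np.array([-u[1],u[0]])
W=cloud(p); T=np.stack([(W[...,:2]-c)@u,(W[...,:2]-c)@v,W[...,2]],-1)
cv2.imwrite('pics/s4.png',cv2.resize(p['pixels'][120:260,210:370],None,fx=5,fy=5,interpolation=cv2.INTER_CUBIC)[:600])
# white body pixels near the cartridge
g=p['pixels'].astype(int); m=(abs(T[...,0]+.18)<.05)&(abs(T[...,1])<.05)&(T[...,2]>.13)&(T[...,2]<.2)&(g.min(-1)>75)
t=T[m]; print(len(t),np.percentile(t,[2,50,98],axis=0).round(4))
# fit cylinder axis: known radius 17.5, axis in X-Z plane tilt th, through grip centre at distance
from scipy.optimize import least_squares
def f(s):
    th,x,z,y=s; ax=np.array([-np.sin(th),0,np.cos(th)]); d=t-np.array([x,y,z]); return np.linalg.norm(np.cross(d,ax),axis=1)-.0175
r=least_squares(f,[.6,-.18,.19,0],loss='soft_l1',f_scale=.002); print(r.x,np.degrees(r.x[0]),r.cost)
E
```

```text
from [ 0.5548 -0.0104  0.2011] 98.6 linear [ 1. -9.  1.] spin 0.002
-1 0.02 124 X [-0.0826 -0.0774 -0.0717] Ymax 0.102
-1 0.04 125 X [-0.0736 -0.0694 -0.0635] Ymax 0.101
-1 0.06 124 X [-0.0673 -0.0619 -0.0561] Ymax 0.102
-1 0.08 126 X [-0.0591 -0.0546 -0.0488] Ymax 0.102
-1 0.1 135 X [-0.0515 -0.0461 -0.0405] Ymax 0.102
-1 0.12 155 X [-0.0434 -0.0377 -0.0293] Ymax 0.103
1 0.02 103 X [-0.082  -0.0775 -0.0723] Ymax 0.102
1 0.04 94 X [-0.0744 -0.0699 -0.0648] Ymax 0.1
1 0.06 100 X [-0.0678 -0.0625 -0.0577] Ymax 0.102
1 0.08 108 X [-0.06   -0.0546 -0.0492] Ymax 0.101
1 0.1 104 X [-0.0517 -0.0468 -0.0417] Ymax 0.104
1 0.12 126 X [-0.044  -0.0385 -0.0287] Ymax 0.102
92 [[-0.1903 -0.0126  0.1638]
 [-0.1755 -0.0061  0.1869]
 [-0.1546  0.0032  0.1994]]
[ 0.4314598  -0.21247949  0.27066839  0.00847443] 24.72082541460809 0.0001533796643744323
```

View pics/s4.png

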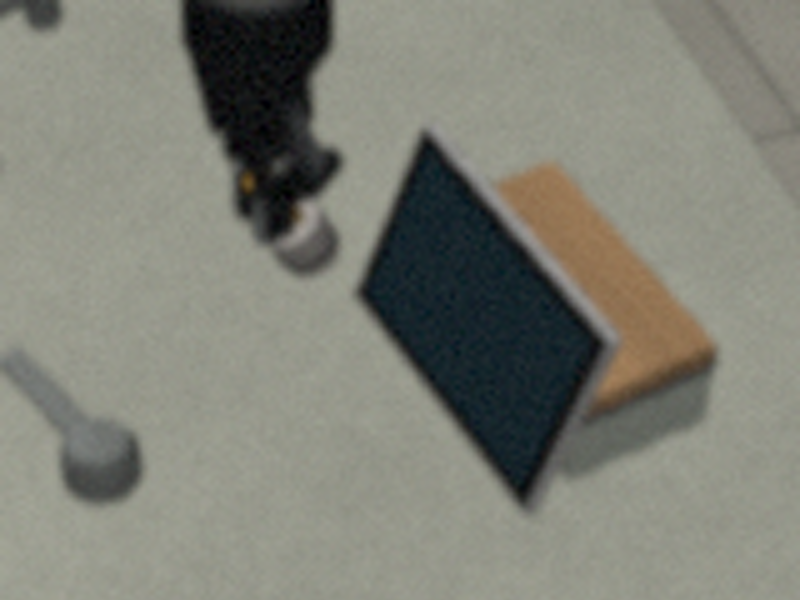

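Emit:
apply_moves --pt "0 -1 0" --pt "0 -3 0" --pt "0 -5 0" --pt "0 -7 0" --pt "0 -8 0" --pt "0 -8 0" --pt "0 -8 0" --pt "0 -8 0" --pt "0 -8 0" --pt "0 -8 0" --spin '[0, 0, 0, 0, 0, 0, 0, 0, 0, 0]'

```text
time_s: 24.05
position: [0.5559, -0.019, 0.2008]
orientation: [0.234, -3.133, 0.0]
ft_force: [-0.6, 0.4, -1.4]
grip_width: 0.0155
gripper_force: 60.2
```

```bash
python3 - <<'E'
from h import *
p=vision.snapshot('side'); x,r=tool(); P=x+[0,0,.0175]
a=np.radians(8.5); u=np.array([np.cos(a),np.sin(a),0]); v=np.array([-u[1],u[0],0]); k=np.array([0,0,1.]); iv=np.linalg.inv(p["pose"])
def proj(X): c=X@iv[:3,:3].T+iv[:3,3]; return np.stack([c[:,0]/c[:,2]*p["fx"]+p["cx"],c[:,1]/c[:,2]*p["fy"]+p["cy"]],-1)
S=8;x0,y0=235,135
im=cv2.resize(p['pixels'][y0:y0+60,x0:x0+48],None,fx=S,fy=S,interpolation=cv2.INTER_CUBIC)
im=np.clip(im.astype(float)*1.5,0,255).astype(np.uint8)
out=[]
phi=np.linspace(0,2*np.pi,40)
for th in(22,30,38):
    t=np.radians(th); ax=-np.sin(t)*u+np.cos(t)*k; e=np.cos(t)*u+np.sin(t)*k; o=P-.060*ax; j=im.copy()
    for h in(0,.035):
        c=o+h*ax+.0175*(np.cos(phi)[:,None]*e+np.sin(phi)[:,None]*v)
        cv2.polylines(j,[((proj(c)-[x0,y0]+.5)*S).astype(int)],True,(0,0,255) if h==0 else (0,255,0),1)
    c=o+.075*ax+.008*(np.array([[1,1],[1,-1],[-1,-1],[-1,1]])@np.stack([e,v])); cv2.polylines(j,[((proj(c)-[x0,y0]+.5)*S).astype(int)],True,(255,255,0),1)
    out.append(j[:,120:]) 
cv2.imwrite("pics/s5.png",np.hstack(out)); print(np.hstack(out).shape,x)
E
```

```text
(480, 792, 3) [ 0.55588981 -0.01901496  0.20082969]
```

View pics/s5.png

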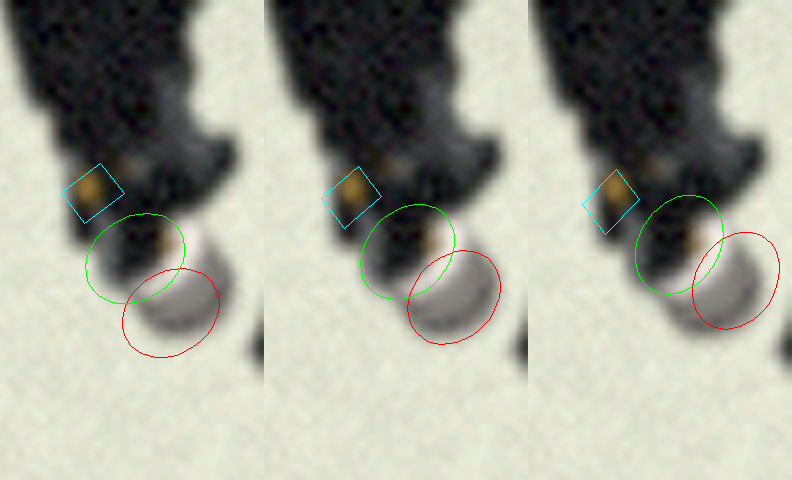

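The projected outlines match best between 30° and 38°: the body at about (450,295) in the middle panel fits the 30° model closely. The height, distance and centring are also within tolerance.

```bash
python3 -c "
from bench import arm
print(arm.hand_in())"
```

```text
the job is handed in; nothing more can be done
None
```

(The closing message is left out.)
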